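# Clamp an offcut in the draw-up press

## Robot

A 6-joint arm with a two-finger parallel gripper is mounted at the origin on the work surface; the furniture and walls round the work are solid. World frame = base frame: x ahead of the robot, y to its left, z up, the work surface at z = 0. Lengths are in m, angles in rad, forces in N, time in s.
With the tool pointing down it reaches from about 0.25 to 0.8 m from the base axis. Payload 8.5 kg.
Tool frame: the origin (TCP) lies between the finger pads; the fingertips stand 19 mm ahead of it and the grasp point (between the pads) is the TCP; z points along the fingers, y is the line along which they close (so a half turn about z gives the same grasp; the last joint's range is limited). The gripper opens to 85 mm and grips with 20 to 120 N. Pads are 22 mm wide; open, the fingers measure 114 mm over their backs; the gripper's body (76 mm by 85 mm) begins 54 mm behind the grasp point. The pads swing forward as they close: fully open they stand 13 mm farther back than shut.
Start: joints at [1.209, 0.238, -0.013, 1.319, 0, 1.571], TCP at [0.186, 0.491, 0.25] pointing down, gripper open.
Joint ranges: [-2.66, 2.66], [-1.03, 1.9], [-1.14, 1.46], [-1.82, 2.27], [-1.45, 1.34], [-3.14, 3.14]. Speed limits (rad/s): [2.22, 2.22, 2.79, 3.14, 3.14, 3.14].

## Interface

Orientations are given as a unit quaternion [w, x, y, z].
In Python, from rig import ctrl gives the robot as it stands. The module is installed in compiled form; this text tells all that it offers.
- The arm moves only by the shell command python3 -m pendant 'ROWS' [FORCE]. ROWS is JSON, a list of rows, each a list of 7 numbers: the shift along the world's x, y, z in cm, then the turn, a rotation vector about the world's x, y, z in rad, then the closure, from -1 (fully open) to 1 (shut). In form: [[x, y, z, ax, ay, az, grip], ...]. A call has 1 to 8 rows; each row shifts and turns the commanded pose from where the row before left it; what a row does not reach is not made up. A row lasts 1/12 s, in which the tool goes at most 41.7 mm and 7.16 degrees, less where a joint would pass 70% of its speed; a pose out of reach is approached as far as the arm can. A call is refused whole if a number of a shift passes 4.17 or a number of a turn 0.125, either way. A call with a gripper value outside its range is refused whole. The fingers move at their own pace and stop on an object; FORCE is the grip in N (left out, the last holds). Time passes only in rows, so rows that do not move let the fingers close. It gives the time, the measured TCP pose, the force, the opening and the grip force at its end, in the units of the state.
- ctrl.observe(): the state, without advancing time (a new reading comes with each control period).
- ctrl.read_camera(name): name is "scene" or "side" or "wrist"; returns a dict with "img" (420x560x3 uint8, red, green, blue), "intrinsics" (3x3 intrinsics, pixels), "k1" (the pictures are not rectified: a ray, as slopes to the right and down, at radius r is drawn at 1 + k1 r^2 times it, then the intrinsics apply), "eye" and "rotation" of the camera in the world; the wrist camera has in their place "T_tool_cam" (4x4, takes a point from camera to tool coordinates, whose origin is the TCP and whose axes are the flange's). Camera axes: x right, y down, z forward; pixel columns grow to the right and rows downward; lengths in m; the calibration is good to about 2 mm. A picture is of the moment at which its call begins: read the wrist's pose just before it. There is no depth.
- ctrl.hand_in(): hands the job in; it is judged then, once.
Trained networks look in a picture, given as the dict that the camera call returned (one of the last four; its "shot" number tells which), for a name from the list of things; names that differ only in an ending like _2 or _b are one class to them, and where a whole thing is asked for, a point or a joint stands for the part that bears it (a point fixed in the world has none). Each returns a list of dicts, best first, with "p" (0 to 1); they miss things now and then, are a little off and sometimes report something else, mostly with a low value. They report only what shows in the picture. A call takes as long as a camera call.
- ctrl.boxes_of(label, picture): "bbox" ([left, top, width, height] as shares, 0 to 1, of the picture: columns of its width, rows of its height, round what is visible of it).
- ctrl.mark_of(label, picture): "location" ([column, row] as shares, 0 to 1, of the picture: columns of its width, rows of its height: a listed point, or the origin of a listed thing).
The state is a dict: "clock": time; "joint_pos": joint angles; "dq": joint speeds; "effort": joint torques, N m; "ee_pos": TCP position; "orientation": TCP orientation; "wrist_force": force on the tool from outside, world axes, zero at the start; "wrist_torque": the same for the moment, N m; "opening": opening from 0.0 (shut) to 1.0 (fully open); "grip_force": force on a finger pad.
Only numpy, scipy, OpenCV 4.12 (cv2) and the standard library are available. Lean on these libraries where they do the work, as an engineer would, in place of code of your own. Each camera call takes 0.05 s, during which the arm holds its last target. There are 200 camera calls.

## Task

Push the wooden offcut on the press table fully home against the back stop. Then turn the red handwheel counter-clockwise (seen from above), letting your hand rise with it and re-gripping as needed, until the sprung foot holds the offcut with about 15 N, never more than 30 N; leave it clamped and let go. Leave the bottles and the cork sanding block beside the press as they are.

Things in the scene. Friction and masses are not known exactly. Their poses are not given: they have to be found in the camera images.
- press: Green press bolted to the bench: bed 200 x 134 mm, two columns, head 186 mm high. Origin on the bench top; x points from its open front to its back, z up. Screw and wheel stand upright at x = +0.060, y = 0. Turning the wheel counter-clockwise lifts wheel, screw and table together, 10 mm per rad.
- stop_home (a point): Foot of the back stop's face (the stop is 28 mm high) on the aluminium table at the start: press x = +0.020, y = 0, z = 0.045. Axes as the press. The table is 76 mm wide, its front edge at press x = -0.125. Two fences, 10 mm high and 58 mm apart, guide the offcut. This point stays behind when the table rises.
- nose_front (a point): Lower front edge of the fixed green nose (50 mm wide, 28 mm high) that carries the foot: press x = -0.030, z = 0.150. The foot is a black 40 x 40 mm sprung pad under the nose, centred at press x = 0. Its height is set anew each time and not measured: 10 to 34 mm above the offcut at the start. Nuts and spindle on the head reach z = 0.20.
- wheel_mid (a point): Centre of the red handwheel, on its axis, half-way up its rim. A disc 58 mm across and 18 mm high, gripped across its diameter from above; 34 mm free below it. It turns against a steady friction of 0.4 N m, plus 0.06 N m of weight, and stays where it is left. z of this point rises 10 mm per rad.
- press_wheel (a joint): Handwheel angle, rad: 0 at the start (table lowest), grows counter-clockwise seen from above, at most 5. Once the foot touches, clamping starts at 3.6 N and grows 3 N per mm of rise (30 N per rad): 15 N is 0.38 rad past touching. Each N adds 0.01 N m to the wheel's torque. A pull of the hand along the axis counts as 0.01 N m per N too.
- offcut_mid (a point): Centre of the wooden offcut, 50 x 120 x 38 mm, about 0.11 kg, loose, half-way up. Its own y axis is its length and lies along the press's x. It starts on the table between the fences, 25 to 45 mm short of the back stop. Home, its centre is at press x = -0.040 and its front end at press x = -0.100.
- offcut: The same offcut; origin at the centre of its underside, z up.
- glue: White glue bottle with a red tip, 57 mm thick, 181 mm high, standing beside the press (on its +y side); origin under its centre. Bystander.
- small_glue: Small white glue bottle, 40 mm thick, 128 mm high, standing on the press's +y side, nearer its front; origin under its centre. Bystander.
- cork_block: Brown cork sanding block 62 x 112 x 32 mm lying on the press's -y side; origin under its centre. Bystander.

How it is judged:
By the outcome, as a careful person would: the job done as asked, in the order asked, and still so for the second after the job is handed in, with the robot touching nothing.
It also fails if it takes over 67 s, if anything falls off the work surface, if the arm or the gripper's body presses on something with over 40 N, if the wrist force passes 120 N, or if a joint passes its speed limit or range.

## Working session

There is one attempt and no reset: what is moved stays moved. The work goes in short steps, Python scripts to look and compute and a shell command to move; the robot and the scene stay as the last step left them, time stands still between calls to the robot, and variables do not carry over. Pictures are saved under pics/ and viewed, at most 10 in all, crops included, and the job is handed in when it is done.

```bash
mkdir -p pics; cat > h.py <<'E'
import numpy as np, cv2
from rig import ctrl
from scipy.spatial.transform import Rotation as R
def pose():
    s=ctrl.observe(); q=s["orientation"]; T=np.eye(4); T[:3,:3]=R.from_quat([q[1],q[2],q[3],q[0]]).as_matrix(); T[:3,3]=s["ee_pos"]; return T
def shot(name):
    T=pose(); p=ctrl.read_camera(name)
    if name=="wrist": C=T@np.array(p["T_tool_cam"])
    else:
        C=np.eye(4); C[:3,:3]=np.array(p["rotation"]); C[:3,3]=p["eye"]
    return p,C
def ray(p,C,loc):
    K=np.array(p["intrinsics"]); u,v=loc[0]*560,loc[1]*420
    d=np.array([(u-K[0,2])/K[0,0],(v-K[1,2])/K[1,1]]); s=d.copy()
    for _ in range(20): s=d/(1+p["k1"]*(s@s))
    return C[:3,3],C[:3,:3]@np.array([s[0],s[1],1])
def onz(p,C,loc,z):
    o,d=ray(p,C,loc); return o+d*(z-o[2])/d[2]
def proj(p,C,X):
    x=C[:3,:3].T@(np.array(X)-C[:3,3]); s=x[:2]/x[2]; s=s*(1+p["k1"]*(s@s)); K=np.array(p["intrinsics"]); return K[0,0]*s[0]+K[0,2],K[1,1]*s[1]+K[1,2]
def tri(rays):
    A=0;b=0
    for o,d in rays:
        d=d/np.linalg.norm(d); P=np.eye(3)-np.outer(d,d); A=A+P; b=b+P@o
    return np.linalg.solve(A,b)
def save(p,f): cv2.imwrite("pics/"+f,p["img"][:,:,::-1])
E
cat > a.py <<'E'
from h import *
S={n:shot(n) for n in("scene","side","wrist")}
for n,(p,C) in S.items(): save(p,n+"0.png"); print(n,np.round(C,3).tolist(),p["k1"])
for l in ["press","stop_home","nose_front","wheel_mid","offcut_mid","offcut","glue","small_glue","cork_block"]:
    rs=[]
    for n,(p,C) in S.items():
        m=ctrl.mark_of(l,p)
        if m: print(l,n,round(m[0]["p"],2),np.round(np.array(m[0]["location"])*[560,420],0))
        if m and m[0]["p"]>.4: rs.append(ray(p,C,m[0]["location"]))
    if len(rs)>1:
        X=tri(rs); print("  ->",X.round(4))
cv2.imwrite("pics/both0.png",cv2.resize(np.hstack([S["scene"][0]["img"],S["side"][0]["img"]])[:,:,::-1],(800,300)))
print(ctrl.observe())
E
python3 a.py
```

```text
Traceback (most recent call last):
  File "a.py", line 2, in <module>
    S={n:shot(n) for n in("scene","side","wrist")}
         ~~~~^^^
  File "h.py", line 10, in shot
    C=np.eye(4); C[:3,:3]=np.array(p["rotation"]); C[:3,3]=p["eye"]
                 ~^^^^^^^
ValueError: could not broadcast input array from shape (4,) into shape (3,3)
```

Rotation is a quaternion (wxyz).

```bash
sed -i 's/C\[:3,:3\]=np.array(p\["rotation"\])/q=p["rotation"]; C[:3,:3]=R.from_quat([q[1],q[2],q[3],q[0]]).as_matrix()/' h.py; python3 a.py
```

```text
scene [[0.875, -0.266, 0.404, 0.255], [-0.483, -0.457, 0.747, -0.619], [-0.014, -0.849, -0.528, 0.602], [0.0, 0.0, 0.0, 1.0]] -0.0776175886516759
side [[-0.96, -0.178, 0.216, 0.41], [-0.279, 0.624, -0.73, 0.662], [-0.005, -0.761, -0.649, 0.729], [0.0, 0.0, 0.0, 1.0]] -0.13912859970119973
wrist [[0.353, 0.894, 0.277, 0.115], [0.935, -0.338, -0.105, 0.517], [0.0, 0.296, -0.955, 0.373], [0.0, 0.0, 0.0, 1.0]] -0.05382331702185931
press scene 0.89 [317. 282.]
press side 0.64 [283. 235.]
  -> [ 0.6308 -0.0833 -0.0014]
stop_home scene 0.75 [318. 265.]
stop_home side 0.83 [274. 223.]
  -> [ 0.645  -0.0734  0.0387]
nose_front scene 0.97 [309. 232.]
nose_front side 0.77 [301. 185.]
  -> [ 0.5948 -0.0952  0.152 ]
wheel_mid scene 0.82 [339. 179.]
wheel_mid side 0.65 [255. 154.]
  -> [ 0.6848 -0.0662  0.2323]
offcut_mid scene 0.78 [294. 275.]
offcut_mid side 0.67 [313. 217.]
  -> [ 0.5633 -0.0983  0.0599]
offcut scene 0.86 [294. 282.]
offcut side 0.62 [313. 223.]
  -> [ 0.5625 -0.0979  0.0419]
glue scene 0.7 [287. 251.]
glue side 0.8 [269. 276.]
  -> [ 0.6289  0.0487 -0.0059]
small_glue scene 0.6
[... 174 characters left out ...]
]
{'clock': 1.55, 'joint_pos': array([ 1.20898586e+00,  2.38200509e-01, -1.35387637e-02,  1.31921030e+00,
        3.48949030e-06,  1.57078643e+00]), 'dq': array([-0.00205448, -0.00090896, -0.00063675,  0.00011185,  0.00016195,
        0.00180646]), 'effort': array([ 3.28512215e-03, -5.38573909e+01,  3.46684098e+01,  2.95896942e-03,
        2.26023053e-04, -5.93263209e-06]), 'ee_pos': array([0.18580897, 0.49094892, 0.25026084]), 'orientation': array([-1.55023094e-05,  1.79915239e-01,  9.83682114e-01, -7.50566831e-05]), 'wrist_force': array([ 0.12670557, -0.62283182, -0.70505607]), 'wrist_torque': array([-0.00852878, -0.00167651,  0.01996178]), 'grip_force': 0.0, 'opening': 1.0018939786120433}
```

View pics/scene0.png

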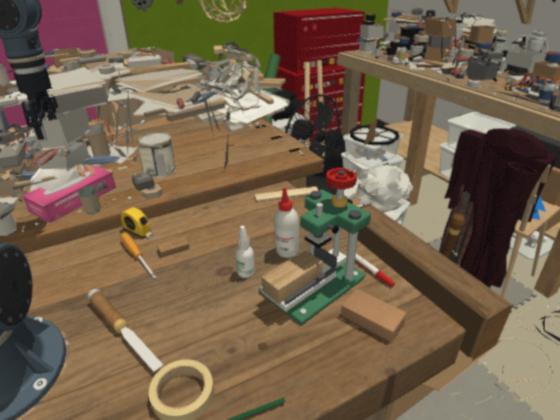

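View pics/side0.png

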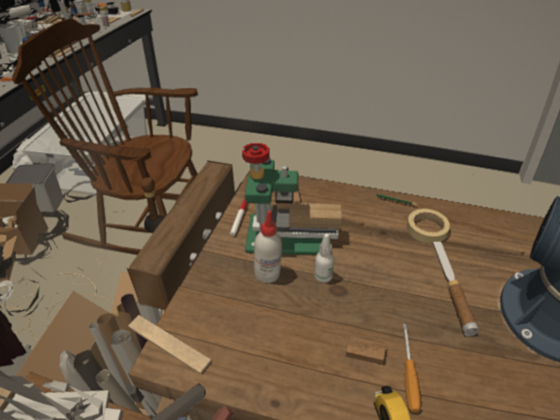

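The scene view shows the press at about (315,265), with the offcut at (293,273), the wheel at (341,178), the bottles at (245,260) and (287,225), and the cork at (373,313). The network's cork mark (306,229) is wrong. The side view agrees, with the wheel at (257,153) and the offcut at (320,217). Next I move to the press front.

```bash
python3 -m pendant '[[1.5,-3.7,0.3,0,0,0.111,-1],[1.5,-3.7,0.3,0,0,0.111,-1],[1.5,-3.7,0.3,0,0,0.111,-1],[1.5,-3.7,0.3,0,0,0.111,-1],[1.5,-3.7,0.3,0,0,0.111,-1],[1.5,-3.7,0.3,0,0,0.111,-1],[1.5,-3.7,0.3,0,0,0,-1],[1.5,-3.7,0.3,0,0,0,-1]]'; python3 -m pendant '[[1.5,-3.7,0.3,0,0,0,1],[1.5,-3.7,0.3,0,0,0,1],[1.5,-3.7,0.3,0,0,0,1],[1.5,-3.7,0.3,0,0,0,1],[1.5,-3.7,0.3,0,0,0,1],[1.5,-3.7,0.3,0,0,0,1],[1.5,-3.7,0.3,0,0,0,1],[1.5,-3.7,0.3,0,0,0,1]]' 
cat > b.py <<'E'
from h import *
import sys
from scipy.optimize import least_squares
S={n:shot(n) for n in("scene","side","wrist")}
save(S["wrist"][0],sys.argv[1])
L={"press":(0,0,0),"stop_home":(.02,0,.045),"nose_front":(-.03,0,.15),"wheel_mid":(.06,0,None)}
obs=[];off=[]
for l in list(L)+["offcut_mid"]:
    for n,(p,C) in S.items():
        m=ctrl.mark_of(l,p)
        if m and m[0]["p"]>.4:
            obs.append((l,p,C,np.array(m[0]["location"])*[560,420],n))
def pt(l,v):
    a=v[2]; x,y,z=(v[4],v[5],.064) if l=="offcut_mid" else L[l]
    if z is None: z=v[3]
    return np.array([v[0]+x*np.cos(a)-y*np.sin(a),v[1]+x*np.sin(a)+y*np.cos(a),z])
f=lambda v:np.concatenate([np.array(proj(p,C,pt(l,v)))-u for l,p,C,u,n in obs])
r=least_squares(f,[.63,-.083,.3,.23,-.07,0],loss="soft_l1",x_scale=.01)
print("press x y yaw, wheel z, offcut x y:",r.x.round(4))
for o,e in zip(obs,f(r.x).reshape(-1,2)): print(o[0],o[4],e.round(1))
for l in ["wheel_mid","offcut_mid"]: print(l,pt(l,r.x).round(4))
s=ctrl.observe(); print(s["clock"],s["ee_pos"],s["joint_pos"].round(2),s["wrist_force"].round(2),s["wrist_torque"].round(3),s["opening"])
E
python3 b.py w1.png
```

```text
clock: 2.22
ee_pos: [0.3037, 0.1998, 0.2741]
orientation: [0.0, -0.143, 0.99, 0.0]
wrist_force: [1.6, 0.3, -0.1]
opening: 0.998
grip_force: 0.0
clock: 2.88
ee_pos: [0.4238, -0.0968, 0.2982]
orientation: [0.0, -0.142, 0.99, -0.0]
wrist_force: [0.8, 1.6, -0.9]
opening: 0.002
grip_force: 0.0
press x y yaw, wheel z, offcut x y: [ 0.6255 -0.0812  0.2345  0.233  -0.0703 -0.0026]
press scene [ 6.8 51. ]
press side [10.  13.7]
stop_home scene [ 0.6 -1.6]
stop_home side [ 1.8 -1.6]
nose_front scene [-0.4  0.5]
nose_front side [-1.4  3.2]
wheel_mid scene [ 0.1 -0.7]
wheel_mid side [-0.1  0.9]
offcut_mid scene [ 0.9 -0.6]
offcut_mid side [ 0.5 -1. ]
offcut_mid wrist [ 0.5 -0.3]
wheel_mid [ 0.6838 -0.0673  0.233 ]
offcut_mid [ 0.5577 -0.1001  0.064 ]
3.7833 [ 0.42356859 -0.09446235  0.29784713] [-0.22  0.07 -0.1   1.4  -0.   -0.5 ] [ 0.24 -0.82  0.54] [-0.018 -0.011 -0.017] -0.0006381804675871668
```

View pics/w1.png

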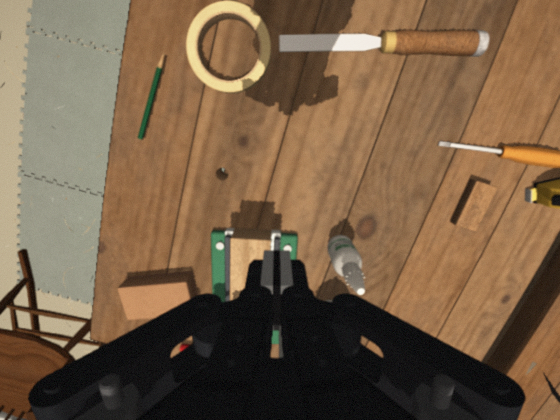

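The wrist view shows the bed front edge at row ~232 (columns 212–297) and the offcut's front end at row ~237 (columns 231–273), roughly aligned with the tool. I'll zoom in on it to get the yaw.

```bash
python3 - <<'E'
import cv2
i=cv2.imread("pics/w1.png")[215:305,195:315]
cv2.imwrite("pics/w1c.png",cv2.resize(i,None,fx=6,fy=6,interpolation=cv2.INTER_CUBIC))
E
```

```text
(no output)
```

View pics/w1c.png

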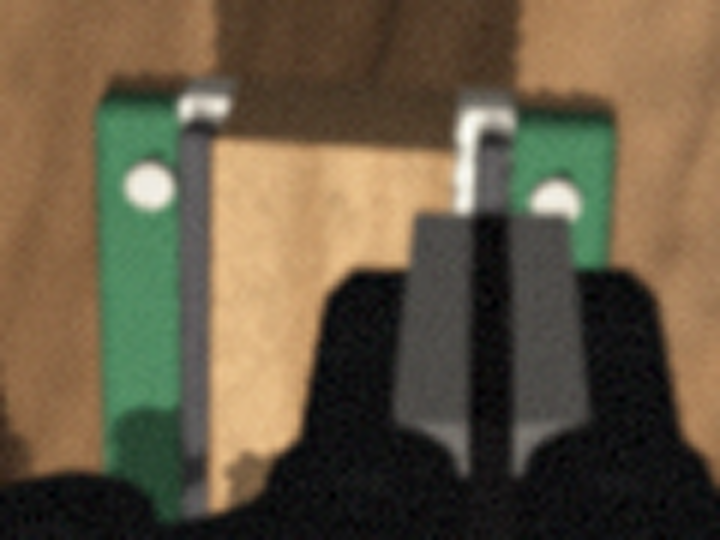

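```bash
python3 - <<'E'
from h import *
p,C=shot("wrist")
f=lambda x,y,z: onz(p,C,[(195+x/6)/560,(215+y/6)/420],z)
for n,a,b,z in [("bed",(100,95),(613,112),.015),("bed",(100,95),(613,112),.03),("bolts",(150,187),(553,203),.02),("offcut",(213,137),(455,148),.083),("table",(180,85),(515,97),.045)]:
    A,B=f(*a,z),f(*b,z); d=B-A; print(n,z,A.round(4),B.round(4),((A+B)/2).round(4),np.linalg.norm(d).round(4),"yaw",round(np.arctan2(-d[0],d[1]),3))
A,B=f(213,137,.083),f(212,510,.083); d=B-A; print("off side yaw",np.arctan2(d[1],d[0]))
A,B=f(100,95,.02),f(108,460,.02); d=B-A; print("bed side yaw",np.arctan2(d[1],d[0]))
E
```

```text
bed 0.015 [ 0.5302 -0.1619  0.015 ] [ 0.4992 -0.0408  0.015 ] [ 0.5147 -0.1014  0.015 ] 0.125 yaw 0.25
bed 0.03 [ 0.5235 -0.1603  0.03  ] [ 0.4937 -0.0436  0.03  ] [ 0.5086 -0.1019  0.03  ] 0.1204 yaw 0.25
bolts 0.02 [ 0.5481 -0.1443  0.02  ] [ 0.5243 -0.0486  0.02  ] [ 0.5362 -0.0965  0.02  ] 0.0987 yaw 0.243
offcut 0.083 [ 0.5025 -0.1301  0.083 ] [ 0.4909 -0.0821  0.083 ] [ 0.4967 -0.1061  0.083 ] 0.0494 yaw 0.237
table 0.045 [ 0.5094 -0.1418  0.045 ] [ 0.4909 -0.0687  0.045 ] [ 0.5002 -0.1052  0.045 ] 0.0754 yaw 0.248
off side yaw 0.23447854812403293
bed side yaw 0.23790525705688298
```

```bash
python3 -m pendant '[[1.4,-0.7,-3,0,0,-0.04,1],[1.4,-0.7,-3,0,0,0,1],[1.5,-0.7,-3,0,0,0,1],[0,0,-3,0,0,0,1],[0,0,-3,0,0,0,1],[0,0,-3,0,0,0,1],[0,0,-3,0,0,0,1],[0,0,-1.3,0,0,0,1]]' 60; python3 -m pendant '[[0,0,0,0,0,0,1],[0.5,0.12,0,0,0,0,1],[0.5,0.12,0,0,0,0,1],[0.5,0.12,0,0,0,0,1]]'
python3 - <<'E'
from h import *
S={n:shot(n) for n in("scene","side","wrist")}
a=[cv2.resize(S["scene"][0]["img"][200:330,230:400],(510,390)),cv2.resize(S["wrist"][0]["img"],(520,390))]
cv2.imwrite("pics/c2.png",cv2.resize(np.hstack(a)[:,:,::-1],(800,303)))
s=ctrl.observe(); print(s["ee_pos"],s["wrist_force"])
E
```

```text
clock: 4.5
ee_pos: [0.4647, -0.1152, 0.0714]
orientation: [-0.002, -0.122, 0.993, 0.001]
wrist_force: [-0.4, 0.5, -0.2]
opening: 0.005
grip_force: 0.0
clock: 4.83
ee_pos: [0.4834, -0.1122, 0.0763]
orientation: [0.001, -0.122, 0.993, -0.001]
wrist_force: [-0.0, 0.3, -0.9]
opening: -0.0
grip_force: 0.0
[ 0.48280681 -0.11198838  0.07574777] [-1.20397601  0.11575224 -0.36285082]
```

View pics/c2.png

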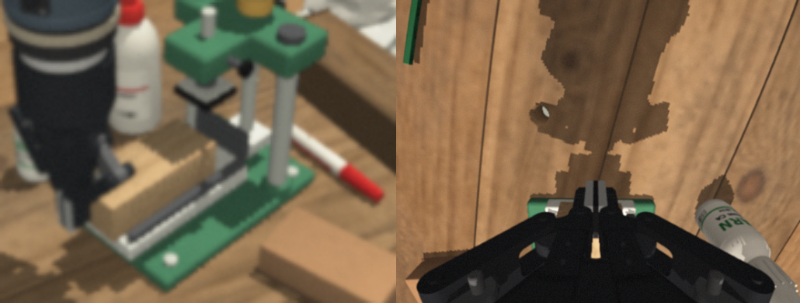

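Left: fingers just in front of the offcut's end. Right: fingers (col 597) centred between the table corners (545, 645). Pushing now.

```bash
python3 -m pendant '[[0.5,0.12,0,0,0,0,1],[0.5,0.12,0,0,0,0,1],[0.5,0.12,0,0,0,0,1],[0.5,0.12,0,0,0,0,1]]'; python3 -m pendant '[[0.3,0.07,0,0,0,0,1],[0.3,0.07,0,0,0,0,1]]';python3 -m pendant '[[0.2,0.05,0,0,0,0,1],[0.2,0.05,0,0,0,0,1]]'
```

```text
clock: 5.32
ee_pos: [0.502, -0.1071, 0.0749]
orientation: [-0.0, -0.122, 0.993, -0.0]
wrist_force: [-2.1, 0.0, 1.1]
opening: 0.0
grip_force: 0.9
clock: 5.48
ee_pos: [0.5079, -0.1057, 0.0747]
orientation: [-0.0, -0.122, 0.993, -0.0]
wrist_force: [-2.2, -0.4, 1.1]
opening: -0.0
grip_force: 0.9
clock: 5.65
ee_pos: [0.5117, -0.1047, 0.0747]
orientation: [-0.0, -0.122, 0.993, -0.0]
wrist_force: [-0.8, -0.9, 1.4]
opening: 0.001
grip_force: 0.8
```

```bash
for i in 1; do python3 -m pendant '[[0.2,0.05,0,0,0,0,1]]'; python3 -m pendant '[[0.2,0.05,0,0,0,0,1]]'; python3 -m pendant '[[0.2,0.05,0,0,0,0,1]]'; done | grep -E "ee|force: \["
```

```text
ee_pos: [0.5136, -0.1042, 0.0747]
wrist_force: [-1.3, -1.7, 0.5]
ee_pos: [0.5157, -0.1037, 0.0748]
wrist_force: [-1.0, -0.6, -0.4]
ee_pos: [0.5178, -0.1032, 0.0747]
wrist_force: [-0.4, -0.1, -0.8]
```

```bash
(python3 -m pendant '[[0.2,0.05,0,0,0,0,1]]'; python3 -m pendant '[[0.2,0.05,0,0,0,0,1]]'; python3 -m pendant '[[0.2,0.05,0,0,0,0,1]]') | grep -E "ee|force: \["
```

```text
ee_pos: [0.5182, -0.1031, 0.0746]
wrist_force: [-14.6, -6.1, 11.3]
ee_pos: [0.5183, -0.1031, 0.0746]
wrist_force: [-22.6, -8.4, 18.2]
ee_pos: [0.5183, -0.103, 0.0746]
wrist_force: [-30.5, -11.4, 25.4]
```

The offcut is seated against the stop. I'll back off, rise, and go above the wheel while turning clockwise to make room on joint 6.

```bash
python3 -m pendant '[[-1.7,-0.42,0,0,0,0,1],[-1.7,-0.42,0,0,0,0,1],[0,0,3.7,0,0,0,1],[0,0,3.7,0,0,-0.12,1],[0,0,4,0,0,-0.12,1],[0,0,4,0,0,-0.12,1],[0,0,4,0,0,-0.12,-1],[0,0,4,0,0,-0.12,-1]]' |grep ee; python3 -m pendant '[[2.5,0.6,2,0,0,-0.12,-1],[2.5,0.6,0,0,0,-0.12,-1],[2.5,0.6,0,0,0,-0.12,-1],[2.5,0.6,0,0,0,-0.12,-1],[2.5,0.6,0,0,0,-0.12,-1],[2.5,0.6,0,0,0,-0.12,-1],[2.5,0.6,0,0,0,-0.12,-1],[2.1,0.5,0,0,0,-0.12,-1]]'|grep ee; python3 -m pendant '[[0,0,0,0,0,-0.12,-1],[0,0,0,0,0,-0.12,-1],[0,0,0,0,0,-0.12,-1],[0,0,0,0,0,-0.12,-1],[0,0,0,0,0,-0.12,-1],[0,0,0,0,0,-0.12,-1],[0,0,0,0,0,-0.12,-1],[0,0,0,0,0,-0.12,-1]]'|grep ee; python3 b.py w3.png
```

```text
ee_pos: [0.4894, -0.11, 0.3112]
ee_pos: [0.6873, -0.0625, 0.3284]
ee_pos: [0.6859, -0.063, 0.3287]
press x y yaw, wheel z, offcut x y: [ 0.6275 -0.0845  0.2839  0.232  -0.0403  0.0079]
press scene [-0.4 -0.9]
press side [0.7 0.1]
stop_home scene [1.3 0.3]
stop_home side [0.6 0.6]
nose_front scene [0.2 1.3]
nose_front side [-1.4  2.5]
nose_front wrist [-0.2  0.6]
wheel_mid scene [-3.2 -0.4]
wheel_mid side [ 1.3 -0.2]
wheel_mid wrist [ 0.9 -0.7]
offcut_mid scene [-0.6 -0.3]
offcut_mid side [-0.2 -2. ]
wheel_mid [ 0.6851 -0.0677  0.232 ]
offcut_mid [ 0.5866 -0.0882  0.064 ]
9.05 [ 0.6855643  -0.0631651   0.32877724] [-0.09  0.55  0.67  1.69  0.    2.18] [-0.15  0.13  0.81] [-0.047 -0.029  0.001] 1.00034903890045
```

View pics/w3.png

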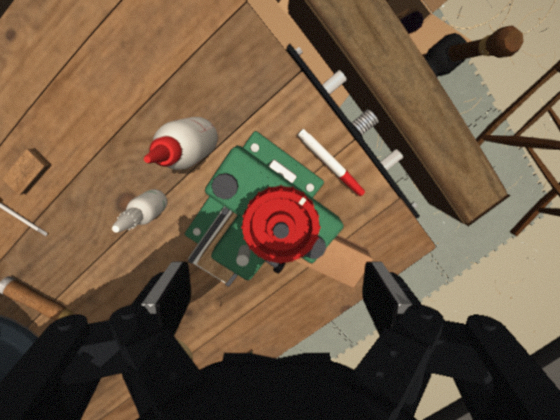

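The wrist view shows the red wheel at (281,226), centred between the fingers, with a white tick at (303,201). The offcut fit puts it home (press x = -0.040). I'll refine the wheel centre from its red outline.

```bash
cat > wh.py <<'E'
from h import *
p,C=shot("wrist"); h=cv2.cvtColor(p["img"],cv2.COLOR_RGB2HSV)
m=cv2.inRange(h,(0,150,60),(8,255,255))|cv2.inRange(h,(172,150,60),(180,255,255))
n,l,st,c=cv2.connectedComponentsWithStats(m); i=1+np.argmax(st[1:,4]); 
ct=max(cv2.findContours((l==i).astype(np.uint8),0,1)[0],key=cv2.contourArea)
e=cv2.fitEllipse(cv2.convexHull(ct)); print(e,st[i])
from scipy.optimize import least_squares
P=cv2.convexHull(ct)[:,0,:]
mask=np.zeros((420,560),np.uint8)
t=np.linspace(0,2*np.pi,60)
def model(v):
    pts=[proj(p,C,[v[0]+.029*np.cos(a),v[1]+.029*np.sin(a),v[2]+s]) for a in t for s in(-.009,.009)]
    hh=cv2.convexHull(np.array(pts,np.float32)); return hh
f=lambda v:[cv2.pointPolygonTest(model(v),(float(x),float(y)),True) for x,y in P]
r=least_squares(f,[.685,-.066,.232],diff_step=1e-4); print(r.x.round(4),np.std(r.fun)); print(pose()[:3,3].round(4))
E
python3 wh.py
```

```text
((280.4670104980469, 223.6727752685547), (77.26762390136719, 77.8865737915039), 83.78270721435547) [ 242  185   78   78 4404]
[ 0.6851 -0.0688  0.2332] 0.3934005434274517
[ 0.6856 -0.0632  0.3288]
```

```bash
python3 -m pendant '[[0,-0.5,-2,0,0,0,-1],[0,0,-2.5,0,0,0,-1],[0,0,-2.5,0,0,0,-1],[0,0,-2,0,0,0,-1],[0,0,-0.7,0,0,0,-1],[0,0,0,0,0,0,-1]]' 60; python3 -m pendant '[[0,0,0,0,0,0,0.1],[0,0,0,0,0,0,0.3],[0,0,0,0,0,0,0.6],[0,0,0,0,0,0,1],[0,0,0,0,0,0,1]]' 60; python3 -c "
from rig import ctrl
s=ctrl.observe();print(s['wrist_force'],s['wrist_torque'],s['joint_pos'])"
```

```text
clock: 9.6
ee_pos: [0.6846, -0.0681, 0.23]
orientation: [-0.001, 0.908, 0.42, -0.001]
wrist_force: [-0.2, 0.4, 0.1]
opening: 1.0
grip_force: 0.0
clock: 10.02
ee_pos: [0.6859, -0.0679, 0.2341]
orientation: [0.0, 0.908, 0.42, 0.001]
wrist_force: [-2.7, 1.2, 5.4]
opening: 0.662
grip_force: 63.2
[-2.69204779  1.15332267  5.42389122] [0.38188214 0.63949158 0.0064524 ] [-9.89131101e-02  5.35627317e-01  4.05377889e-01  1.43810681e+00
  6.43772345e-04  2.17593895e+00]
```

```bash
cat > o.py <<'E'
from h import *
s=ctrl.observe(); T=pose()[:3,:3]; print(round(s["clock"],2),"z",s["ee_pos"].round(4),"yaw",round(np.arctan2(T[1,1],T[0,1]),4),"F",s["wrist_force"].round(2),"M",s["wrist_torque"].round(3),"j6",s["joint_pos"][5].round(3),"grip",round(s["grip_force"],1),round(s["opening"],3))
E
python3 o.py; python3 -m pendant '[[0,0,0.1,0,0,0.1,1],[0,0,0.1,0,0,0.1,1]]' >/dev/null; python3 o.py;  python3 -m pendant '[[0,0,0.1,0,0,0.1,1],[0,0,0.1,0,0,0.1,1]]' >/dev/null; python3 o.py;  python3 -m pendant '[[0,0,0,0,0,0,1]]' >/dev/null; python3 o.py
```

```text
10.02 z [ 0.6859 -0.0679  0.2341] yaw -0.7041 F [-2.69  1.15  5.42] M [0.382 0.639 0.006] j6 2.176 grip 63.2 0.662
10.18 z [ 0.6859 -0.0678  0.2361] yaw -0.5005 F [-3.21  1.67  5.57] M [ 0.52   0.616 -0.528] j6 1.972 grip 63.5 0.66
10.35 z [ 0.6858 -0.0678  0.2381] yaw -0.2999 F [-2.41  2.11  5.04] M [ 0.531  0.714 -0.54 ] j6 1.772 grip 63.3 0.662
10.43 z [ 0.6858 -0.0678  0.2381] yaw -0.2991 F [-3.74  2.04  7.51] M [0.454 0.867 0.281] j6 1.771 grip 63.6 0.659
```

Turning torque reads about -0.53 N m in free travel. Continuing with readings every two rows.

```bash
r() { python3 o.py | sed 's/j6.*//'; }; python3 -m pendant '[[0,0,0.1,0,0,0.1,1],[0,0,0.1,0,0,0.1,1]]' >/dev/null; r;python3 -m pendant '[[0,0,0.1,0,0,0.1,1],[0,0,0.1,0,0,0.1,1]]' >/dev/null; r;  python3 -m pendant '[[0,0,0.1,0,0,0.1,1]]' >/dev/null; r; python3 -m pendant '[[0,0,0.1,0,0,0.1,1]]' >/dev/null; r; python3 -m pendant '[[0,0,0.1,0,0,0.1,1]]' >/dev/null; r
python3 - <<'E'
from h import *
p,C=shot("scene"); save(p,"s4.png"); a=cv2.resize(p["img"][150:290,260:380],(480,560))
q,D=shot("side"); b=cv2.resize(q["img"][135:255,225:350],(320,307))
o=np.zeros((560,800,3),np.uint8); o[:,:480]=a; o[:307,480:]=b; save({"img":o},"c4.png")
E
```

```text
10.6 z [ 0.6858 -0.0678  0.24  ] yaw -0.1028 F [-3.18  2.53  7.47] M [ 0.523  0.881 -0.541] 
10.77 z [ 0.6857 -0.0678  0.242 ] yaw 0.0979 F [-2.9   2.44  7.86] M [ 0.423  0.909 -0.563] 
10.85 z [ 0.6857 -0.0678  0.243 ] yaw 0.1978 F [-3.67  3.09  7.15] M [ 0.494  0.83  -0.555] 
10.93 z [ 0.6857 -0.0679  0.244 ] yaw 0.2977 F [-3.47  3.19  7.56] M [ 0.399  0.92  -0.594] 
11.02 z [ 0.6856 -0.0679  0.245 ] yaw 0.3977 F [-2.97  2.68  7.17] M [ 0.419  0.877 -0.568]
```

View pics/c4.png

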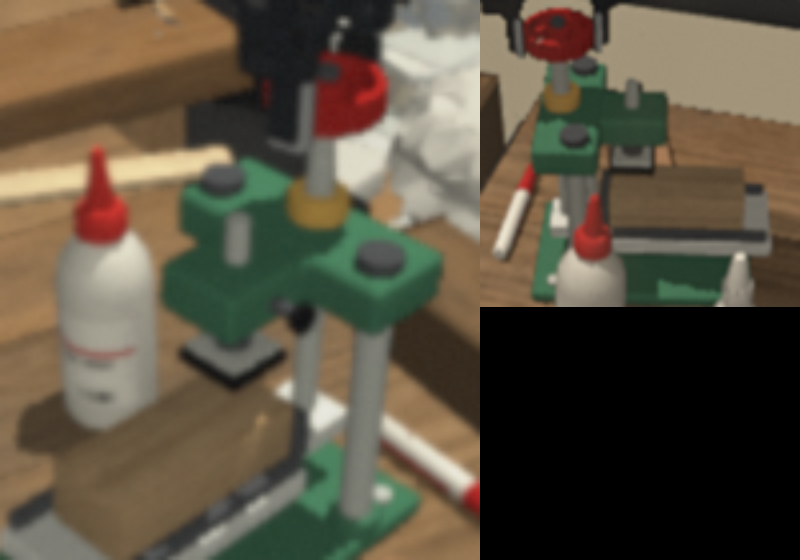

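The crops show the foot (left, corner at crop (235,385)) still above the offcut, and the hand holding the wheel. I'll estimate the foot height from that corner.

```bash
python3 - <<'E'
from h import *
p,C=shot("scene")
for pr in [(.6265,-.083,.25),(.6275,-.0845,.284),(.6255,-.0812,.2345)]:
    def W(x,y,z): c,s=np.cos(pr[2]),np.sin(pr[2]); return [pr[0]+x*c-y*s,pr[1]+x*s+y*c,z]
    print(pr)
    for n,x,y in [("foot",-.02,-.02),("footleft",-.02,.02),("footright",.02,-.02)]:
        print(n,[(z,np.round((np.array(proj(p,C,W(x,y,z)))-[260,150])*4)) for z in(.094,.1,.106,.112,.118)])
    print("offcut front near/far top",[np.round((np.array(proj(p,C,W(-.1,y,.094)))-[260,150])*4) for y in(-.025,.025)])
E
cat > m.py <<'E'
from h import *
p,C=shot("scene"); save(p,"x.png")
E
```

```text
(0.6265, -0.083, 0.25)
foot [(0.094, array([229., 428.])), (0.1, array([230., 418.])), (0.106, array([230., 409.])), (0.112, array([231., 399.])), (0.118, array([231., 389.]))]
footleft [(0.094, array([172., 392.])), (0.1, array([172., 383.])), (0.106, array([172., 373.])), (0.112, array([172., 364.])), (0.118, array([172., 354.]))]
footright [(0.094, array([282., 393.])), (0.1, array([283., 384.])), (0.106, array([284., 374.])), (0.112, array([284., 365.])), (0.118, array([285., 355.]))]
offcut front near/far top [array([121., 509.]), array([ 49., 459.])]
(0.6275, -0.0845, 0.284)
foot [(0.094, array([235., 429.])), (0.1, array([235., 419.])), (0.106, array([236., 410.])), (0.112, array([236., 400.])), (0.118, array([237., 390.]))]
footleft [(0.094, array([175., 394.])), (0.1, array([175., 385.])), (0.106, array([175., 376.])), (0.112, array([176., 366.])), (0.118, array([176., 357.]))]
footright [(0.094, array([285., 393.])), (0.1, array([286., 383.])), (0.106, array([287., 374.])), (0.112, array([287., 364.])), (0.118, array([288., 355.]))]
offcut front near/far top [array([131., 512.]), array([ 56., 464.])]
(0.6255, -0.0812, 0.2345)
foot [(0.094, array([225., 426.])), (0.1, array([225., 417.])), (0.106, array([226., 407.])), (0.112, array([226., 398.])), (0.118, array([227., 388.]))]
footleft [(0.094, array([168., 390.])), (0.1, array([168., 381.])), (0.106, array([169., 372.])), (0.112, array([169., 362.])), (0.118, array([169., 353.]))]
footright [(0.094, array([279., 392.])), (0.1, array([279., 383.])), (0.106, array([280., 373.])), (0.112, array([281., 364.])), (0.118, array([281., 354.]))]
offcut front near/far top [array([115., 506.]), array([ 44., 455.])]
```

The foot's underside is at about z = 0.117, so roughly 22–24 mm of gap remains and touch should come near 3.3 rad. I'll go on 1.6 rad, with readings.

```bash
r() { python3 o.py ; };  python3 -m pendant '[[0,0,0.1,0,0,0.1,1],[0,0,0.1,0,0,0.1,1],[0,0,0.1,0,0,0.1,1],[0,0,0.1,0,0,0.1,1],[0,0,0.1,0,0,0.1,1],[0,0,0.1,0,0,0.1,1]]' >/dev/null; r; python3 -m pendant '[[0,0,0.1,0,0,0.1,1],[0,0,0.1,0,0,0.1,1],[0,0,0.1,0,0,0.1,1],[0,0,0.1,0,0,0.1,1],[0,0,0.1,0,0,0.1,1]]' >/dev/null; r; python3 -m pendant '[[0,0,0.1,0,0,0.1,1],[0,0,0.1,0,0,0.1,1],[0,0,0.1,0,0,0.1,1]]' >/dev/null; r; python3 -m pendant '[[0,0,0.1,0,0,0.1,1],[0,0,0.1,0,0,0.1,1]]' >/dev/null; r
python3 - <<'E'
from h import *
p,C=shot("scene"); a=cv2.resize(p["img"][200:290,260:350],(540,540))
q,D=shot("side"); b=cv2.resize(q["img"][165:235,280:325],(257,400))
o=np.zeros((540,797,3),np.uint8); o[:,:540]=a; o[:400,540:]=b; save({"img":o},"c5.png")
E
```

```text
11.67 z [ 0.6855 -0.068   0.251 ] yaw 0.9977 F [-3.61  2.14  6.65] M [ 0.3    0.926 -0.545] j6 0.474 grip 63.5 0.662
12.08 z [ 0.6855 -0.0681  0.256 ] yaw 1.4976 F [-5.7   1.62  6.76] M [ 0.264  0.847 -0.579] j6 -0.026 grip 63.6 0.66
12.33 z [ 0.6855 -0.0681  0.259 ] yaw 1.7976 F [-4.58  1.    7.05] M [ 0.199  0.846 -0.529] j6 -0.326 grip 63.6 0.661
12.5 z [ 0.6855 -0.0682  0.261 ] yaw 1.9975 F [-3.89  0.8   8.29] M [ 0.255  0.86  -0.577] j6 -0.526 grip 63.6 0.658
```

View pics/c5.png

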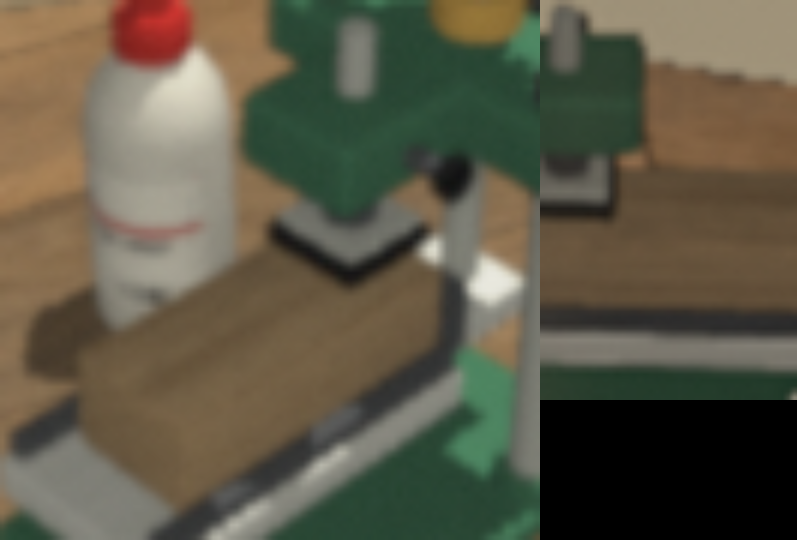

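At 2.70 rad the foot corner is at crop (352,283), some 6–9 mm above the offcut. From here I go in small steps with a torque reading at each.

```bash
cat > o2.py <<'E'
from rig import ctrl
s=ctrl.observe(); print(round(s["clock"],2),"z",s["ee_pos"][2].round(4),"F",s["wrist_force"].round(1),"Mz",s["wrist_torque"][2].round(3),"j6",s["joint_pos"][5].round(3),"tau6",s["effort"][5].round(3))
E
python3 -m pendant '[[0,0,0.1,0,0,0.1,1],[0,0,0.05,0,0,0.05,1],[0,0,0.05,0,0,0.05,1]]' >/dev/null; python3 o2.py
python3 -m pendant '[[0,0,0.05,0,0,0.05,1]]' >/dev/null; python3 o2.py
python3 -m pendant '[[0,0,0.05,0,0,0.05,1]]' >/dev/null; python3 o2.py
python3 -m pendant '[[0,0,0.05,0,0,0.05,1]]' >/dev/null; python3 o2.py
python3 -m pendant '[[0,0,0.05,0,0,0.05,1]]' >/dev/null; python3 o2.py
python3 -m pendant '[[0,0,0.05,0,0,0.05,1]]' >/dev/null; python3 o2.py
python3 -m pendant '[[0,0,0.05,0,0,0.05,1]]' >/dev/null; python3 o2.py
```

```text
12.85 z 0.263 F [-4.   1.7  6.9] Mz -0.536 j6 -0.724 tau6 0.297
12.93 z 0.2635 F [-3.7  1.   7.6] Mz -0.569 j6 -0.773 tau6 0.432
13.02 z 0.264 F [-3.3  1.1  6.7] Mz -0.551 j6 -0.823 tau6 0.446
13.1 z 0.2645 F [-4.7  0.4  6.8] Mz -0.573 j6 -0.873 tau6 0.446
13.18 z 0.265 F [-4.   1.4  7.3] Mz -0.551 j6 -0.923 tau6 0.447
13.27 z 0.2655 F [-3.2 -0.8  6.8] Mz -0.54 j6 -0.973 tau6 0.447
13.35 z 0.266 F [-3.8  0.8  6.5] Mz -0.498 j6 -1.023 tau6 0.447
```

Joint 6 effort is nearly noise-free (0.447 N m baseline), so it makes a good gauge.

```bash
python3 -m pendant '[[0,0,0.05,0,0,0.05,1]]' >/dev/null; python3 o2.py
python3 -m pendant '[[0,0,0.05,0,0,0.05,1]]' >/dev/null; python3 o2.py
python3 -m pendant '[[0,0,0.05,0,0,0.05,1]]' >/dev/null; python3 o2.py
python3 -m pendant '[[0,0,0.05,0,0,0.05,1]]' >/dev/null; python3 o2.py
```

```text
13.43 z 0.2665 F [-3.   1.   6.2] Mz -0.534 j6 -1.073 tau6 0.447
13.52 z 0.267 F [-3.4 -0.1  6.8] Mz -0.577 j6 -1.123 tau6 0.418
13.6 z 0.2675 F [-3.9  0.1  7.5] Mz -0.631 j6 -1.173 tau6 0.392
13.68 z 0.268 F [-3.7 -0.   7. ] Mz -0.598 j6 -1.223 tau6 0.379
```

```bash
python3 -m pendant '[[0,0,0.05,0,0,0.05,1]]' >/dev/null; python3 o2.py
python3 -m pendant '[[0,0,0.05,0,0,0.05,1]]' >/dev/null; python3 o2.py
python3 -m pendant '[[0,0,0.05,0,0,0.05,1]]' >/dev/null; python3 o2.py
```

```text
13.77 z 0.2685 F [-3.5  0.7  7.2] Mz -0.645 j6 -1.273 tau6 0.365
13.85 z 0.269 F [-3.8  1.   7. ] Mz -0.67 j6 -1.323 tau6 0.351
13.93 z 0.2695 F [-3.4  0.3  6.3] Mz -0.663 j6 -1.373 tau6 0.336
```

```bash
python3 -m pendant '[[0,0,0.05,0,0,0.05,1]]' >/dev/null; python3 o2.py
python3 -m pendant '[[0,0,0.05,0,0,0.05,1]]' >/dev/null; python3 o2.py
python3 -m pendant '[[0,0,0,0,0,0,1]]' >/dev/null; python3 o2.py
python3 -m pendant '[[0,0,0,0,0,0,0.3],[0,0,0,0,0,0,-0.2],[0,0,0,0,0,0,-0.7],[0,0,0,0,0,0,-1],[0,0,0,0,0,0,-1],[0,0,0,0,0,0,-1]]'; python3 o2.py
```

```text
14.02 z 0.27 F [-3.5 -0.2  6.6] Mz -0.648 j6 -1.423 tau6 0.322
14.1 z 0.2705 F [-2.6  0.8  6.3] Mz -0.66 j6 -1.473 tau6 0.307
14.18 z 0.2705 F [-3.3 -0.5  6.6] Mz 0.127 j6 -1.474 tau6 -0.744
clock: 14.68
ee_pos: [0.6858, -0.0682, 0.2684]
orientation: [0.0, -0.634, 0.773, -0.0]
wrist_force: [-0.1, 0.0, 0.3]
opening: 0.999
grip_force: 0.0
14.68 z 0.2684 F [-0.1  0.   0.3] Mz -0.001 j6 -1.473 tau6 0.016
```

Released. Now straight up and clear, then a check.

```bash
python3 -m pendant '[[0,0,2,0,0,0,-1],[0,0,3,0,0,0,-1],[0,0,3,0,0,0,-1],[0,0,3,0,0,0,-1],[-3,0,0,0,0,0,-1],[-3,0,0,0,0,0,-1],[-3,0,0,0,0,0,-1],[0,0,0,0,0,0,-1]]'
python3 - <<'E'
from h import *
p,C=shot("scene"); a=cv2.resize(p["img"][150:290,230:410],(540,420))
q,D=shot("side"); b=cv2.resize(q["img"][135:255,225:350],(257,247))
o=np.zeros((420,797,3),np.uint8); o[:,:540]=a; o[:247,540:]=b; save({"img":o},"c6.png")
for l in("wheel_mid","offcut_mid","glue","small_glue"):
    print(l,tri([ray(P,K,ctrl.mark_of(l,P)[0]["location"]) for P,K in((p,C),(q,D)) if ctrl.mark_of(l,P)]).round(4))
E
```

```text
clock: 15.35
ee_pos: [0.5908, -0.0681, 0.379]
orientation: [-0.001, -0.634, 0.773, 0.001]
wrist_force: [0.1, 0.3, -0.2]
opening: 1.005
grip_force: 0.0
wheel_mid [ 0.6869 -0.0671  0.2687]
offcut_mid [ 0.5884 -0.0901  0.0961]
glue [ 0.6316  0.0512 -0.0017]
small_glue [ 0.5109  0.0271 -0.0074]
```

View pics/c6.png

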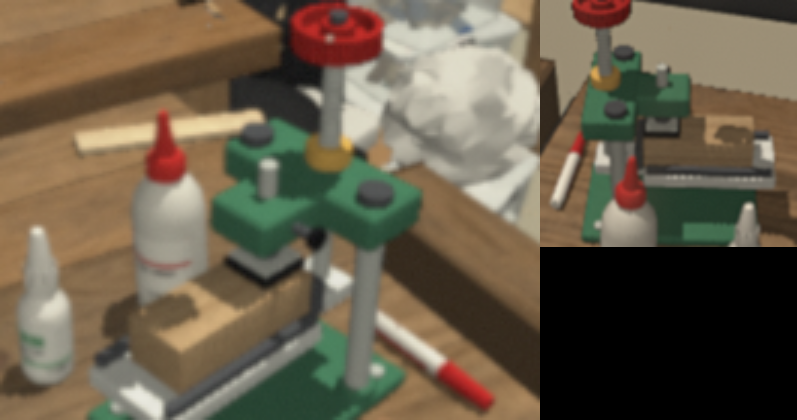

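The crops show the foot resting on the offcut at (265,275), the offcut against its stop, the wheel raised 36 mm and both bottles where they stood. Handing in.

```bash
python3 -c "
from rig import ctrl
print(ctrl.hand_in())"
```

```text
the job is handed in; nothing more can be done
None
```

The offcut is home against the back stop and clamped at about 14–15 N (estimated from wheel torque, peak never above that), and the wheel is released; the job was handed in at about 15.5 s with the bottles unmoved and the cork block never touched.

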